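# Put a field radio desk back in order

## Task

Put the operating desk back in order for Morse: the meter stands on the transceiver, the loudspeaker on the power supply and the paddle key on the rubber mat, each in the middle and square to what it stands on. At the moment each of them occupies another one's place, and the closed log book is free to park one on. Carry them upright, set them down gently rather than dropping them, and leave the mug, the mouse and the handheld radio alone.

Things in the scene. Friction and masses are not known exactly. Their poses are not given: they have to be found in the camera images.
- key: Paddle key for Morse: bright steel base block 85 mm (x) by 60 mm (y) by 20 mm high, with a brass and aluminium lever mechanism on top, no wider than 54 mm in y and 48 mm high in all; two black finger pieces stick out 16 mm past the base at +x. Grip the base across its 60 mm width (y). About 0.4 to 0.75 kg. Starts on the transceiver's top. Origin: centre of the base's underside; z up.
- meter: SWR and power meter: black case 76 mm deep (x) by 66 mm wide (y) by 64 mm high, with a sloping cream dial with two crossed needles at +x and two steel coax sockets on its back that stick out 12 mm at -x. The flat side walls, 66 mm apart (y), are to be gripped; full height from x = -38 to +8 mm. About 0.3 to 0.55 kg. Starts on the power supply's top. Origin: centre of its underside; z up.
- speaker: Extension loudspeaker: plain grey box 60 mm deep (x) by 110 mm wide (y) by 80 mm high, round black grille with steel bars on its +x face. Grip it across the 60 mm depth (x), within about 25 mm of its top so that the gripper clears it. About 0.37 to 0.68 kg. Starts on the rubber mat. Origin: centre of its underside; z up.
- radio: The transceiver, the largest box on the desk, fixed: black, 240 mm deep (x) by 228 mm wide (y), flat top 90 mm above the table with rows of cooling slots along its left and right edges; front panel with orange display and a big tuning knob at +x (knob reaches 150 mm from the origin), heat sink fins at -x. Place of the meter. Origin: centre of its underside, at table height, under the middle of the top.
- power_supply: The power supply, fixed: grey steel box 200 mm deep (x) by 176 mm wide (y), flat top 70 mm above the table with cooling slots left and right; small dial and two terminals on the front at +x (reaching 122 mm from the origin). Place of the loudspeaker. Origin: centre of its underside, at table height, under the middle of the top.
- rubber_mat: Anti-slip mat of black rubber, fixed, 150 by 150 mm, 4 mm thick, flat on the table. Place of the paddle key. Origin: centre of its underside, at table height.
- log_book: Closed hardback log book in blue cloth, lying flat, fixed, 210 mm (x) by 150 mm (y), 14 mm thick; nothing lies on it: the free spot. Origin: centre of its underside, at table height.
- mug: Bystander: white mug, 80 mm across, 92 mm high, handle at its +y. Loose. Origin: centre of its underside.
- mouse: Bystander: black computer mouse, 98 mm long (x), 58 mm wide (y), 34 mm high. Loose. Origin: centre of its underside.
- handheld: Bystander: black handheld radio lying on its back, body 110 mm (x) by 56 mm (y) by 34 mm high, stub antenna reaching 164 mm from the origin at +x. Loose. Origin: centre of the body's underside.

How it is judged:
By the outcome, as a careful person would: the job done as asked, in the order asked, and still so for the second after the job is handed in, with the robot touching nothing.
It also fails if it takes over 112 s, if anything falls off the work surface, if the arm or the gripper's body presses on something with over 40 N, if the wrist force passes 120 N, or if a joint passes its speed limit or range.

## Robot

A 7-joint arm with a two-finger parallel gripper is mounted at the origin on the work surface. World frame = base frame: x ahead of the robot, y to its left, z up, the work surface at z = 0. Lengths are in m, angles in rad, forces in N, time in s.
With the tool pointing down it reaches from about 0.4 to 0.85 m from the base axis. Payload 4.5 kg.
Tool frame: the origin (TCP) lies midway between the tips of the shut fingers; the grasp point (between the pads) lies 19 mm behind it; z points along the fingers, y is the line along which they close (so a half turn about z gives the same grasp; the last joint's range is limited). The gripper opens to 88 mm and grips with 3 to 60 N. Pads are 18 mm wide; open, the fingers measure 123 mm over their backs; the gripper's body (75 mm by 187 mm) begins 45 mm behind the grasp point.
Start: joints at [1.198, 0.689, -0.195, 1.565, 0.157, 0.902, -0.215], TCP at [0.247, -0.574, 0.239] pointing down, gripper open.
Joint ranges: [-3.01, 3.01], [-0.46, 2.08], [-1.47, 1.51], [0.13, 2.56], [-1, 4.14], [0.04, 2.09], [-2.66, 2.66]. Speed limits (rad/s): [2.57, 2.57, 3.14, 3.14, 3.14, 3.14, 3.14].

## Interface

Orientations are given as a unit quaternion [x, y, z, w].
In Python, from plant import r, eyes, finish_job gives the robot as it stands. The module is installed in compiled form; this text tells all that it offers.
- The arm moves only by the tool move_arm, never from a script. Its argument "motion" is a list of rows, each a list of 7 numbers: the shift along the tool's x, y, z in mm, then the turn, a rotation vector about the tool's x, y, z in degrees, then the closure, from 0 (fully open) to 1 (shut). A call has 1 to 5 rows; each row is the pose to reach, as a shift and turn from the pose commanded when the call began, along the tool's axes at that moment; what a row does not reach only later rows make up. A row lasts 1/8 s, in which the tool goes at most 62.5 mm and 10.7 degrees, less where a joint would pass 70% of its speed; a pose out of reach is approached as far as the arm can. A call with a gripper value outside its range is refused whole. The fingers move at their own pace and stop on an object; "newtons" is the grip in N (left out, the last holds). Time passes only in rows, so rows that repeat a pose let the fingers close. It gives the time, the measured TCP pose, the force, the opening and the grip force at its end, in the units of the state.
- r.get_state(): the state, without advancing time (a new reading comes with each control period).
- eyes.snapshot(name): name is "scene" or "top"; returns a dict with "frame" (420x560x3 uint8, red, green, blue), "z_map" (420x560 float32, m along the optical axis (not along the pixel's ray), 0 where there is no reading), "intrinsics" (3x3 intrinsics, pixels), "world_to_cam" (4x4, takes a point from world to camera coordinates). Camera axes: x right, y down, z forward; pixel columns grow to the right and rows downward; lengths in m; the calibration is good to about 2 mm. A picture is of the moment at which its call begins.
- finish_job(): hands the job in; it is judged then, once.
The state is a dict: "clock": time; "q": joint angles; "qd": joint speeds; "joint_torque": joint torques, N m; "tool_pos": TCP position; "eef_rot": TCP orientation; "contact_force": force on the tool from outside, world axes, zero at the start; "moment": the same for the moment, N m; "opening": opening from 0.0 (shut) to 1.0 (fully open); "finger_force": force on a finger pad.
Only numpy, scipy, OpenCV 4.12 (cv2) and the standard library are available. Lean on these libraries where they do the work, as an engineer would, in place of code of your own. Each camera call takes 0.05 s, during which the arm holds its last target. There are 200 camera calls.

## Working session

There is one attempt and no reset: what is moved stays moved. The work goes in short steps, Python scripts to look and compute and a tool call to move; the robot and the scene stay as the last step left them, time stands still between calls to the robot, and variables do not carry over. Pictures are saved under pics/ and viewed, at most 14 in all, crops included, and the job is handed in when it is done.

Besides the shell and the picture viewer there is one more tool, called after "Request:" as name([rows], argument=value, ...), one row to a line, values as JSON. move_arm: Moves the arm, as the interface text tells. Its arguments: {"type":"object","properties":{"motion":{"type":"array","items":{"type":"array","items":{"type":"number"}}},"newtons":{"type":"number"}},"required":["motion"]}

```bash
mkdir -p pics; cat > h.py <<'E'
import numpy as np,cv2
from plant import r,eyes,finish_job
def snap(n,f):
    s=eyes.snapshot(n); cv2.imwrite('pics/'+f,cv2.cvtColor(s['frame'],cv2.COLOR_RGB2BGR)); np.savez('pics/'+f[:-4],**s); return s
def cloud(s):
    z=s['z_map'];K=s['intrinsics'];v,u=np.mgrid[:z.shape[0],:z.shape[1]]
    c=np.stack([(u-K[0,2])/K[0,0]*z,(v-K[1,2])/K[1,1]*z,z],-1)
    T=np.linalg.inv(s['world_to_cam']);p=c@T[:3,:3].T+T[:3,3];p[z==0]=np.nan;return p
E
python3 - <<'E'
from h import *
print(r.get_state())
for n in('top','scene'):
    s=snap(n,n+'1.png');print(s['intrinsics'],np.linalg.inv(s['world_to_cam']).round(3))
E
```

```text
{'clock': 0.0, 'q': array([ 1.19779571,  0.69000418, -0.19450443,  1.56631788,  0.15730338,
        0.90252879, -0.21508458]), 'qd': array([-7.69946272e-04, -4.66837897e-05, -7.90072546e-04,  2.26138010e-04,
        3.52764188e-05, -6.45110752e-04,  8.53226224e-04]), 'joint_torque': array([ 1.58739003e-03, -5.27564335e+01, -1.26627780e+00, -1.53432924e+01,
       -5.26296627e-02,  6.66489432e-03,  1.59927476e-04]), 'tool_pos': array([ 0.24699291, -0.57343688,  0.23790417]), 'eef_rot': array([ 9.79375724e-01,  2.02045343e-01, -2.59105198e-04, -8.96583945e-04]), 'contact_force': array([ 0.03982806, -0.26034318, -0.0561485 ]), 'moment': array([-0.0434516 ,  0.02093878, -0.03435427]), 'finger_force': 0.0, 'opening': 1.0014661061598304}
[[414.34082919   0.         277.96421715]
 [  0.         414.34082919 211.58956334]
 [  0.           0.           1.        ]] [[-2.900e-02 -9.950e-01  9.000e-02  4.380e-01]
 [-1.000e+00  2.900e-02  3.000e-03 -1.000e-03]
 [-6.000e-03 -9.000e-02 -9.960e-01  1.179e+00]
 [ 0.000e+00  0.000e+00  0.000e+00  1.000e+00]]
[[454.88929473   0.         273.20275782]
 [  0.         454.88929473 206.93992625]
 [  0.           0.           1.        ]] [[-0.815  0.405 -0.415  1.138]
 [ 0.579  0.544 -0.607  0.841]
 [-0.021 -0.735 -0.678  1.031]
 [ 0.     0.     0.     1.   ]]
```

View pics/top1.png

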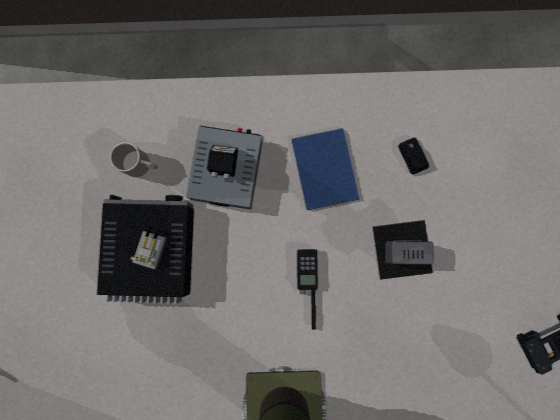

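View pics/scene1.png

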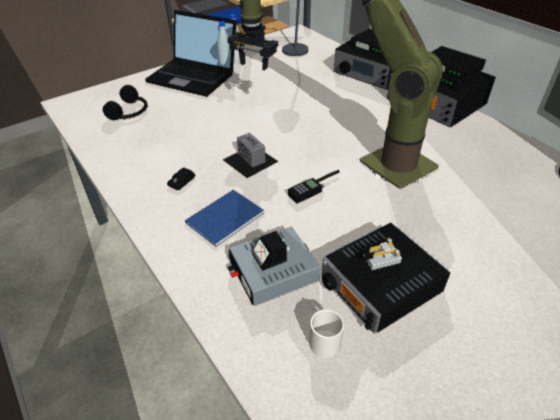

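The top view shows the transceiver (147,248) carrying the key, the supply (225,167) carrying the meter, the mat (403,250) carrying the speaker, and the empty log book (325,168). The mug is at (126,158), the mouse at (413,155) and the handheld at (307,270). The scene view shows the same layout, with the meter dial and supply front facing +x.

```bash
cat >> h.py <<'E'
def rect(p,zl,zh,xy,rad,per=1):
    m=(p[...,2]>zl)&(p[...,2]<zh)&(np.hypot(p[...,0]-xy[0],p[...,1]-xy[1])<rad)
    # largest connected image blob
    n,l,st,_=cv2.connectedComponentsWithStats(m.astype(np.uint8),connectivity=8)
    if n<2: return None
    k=1+np.argmax(st[1:,4]); q=p[l==k]
    (c,wh,a)=cv2.minAreaRect((q[:,:2]*1000).astype(np.float32))
    return np.round(c,1),np.round(wh,1),round(a,1),len(q),np.round(np.nanmedian(q[:,2])*1000,1)
def px(s,u,v,z):
    K=s['intrinsics'];T=np.linalg.inv(s['world_to_cam']);d=T[:3,:3]@np.linalg.inv(K)@[u,v,1];return T[:3,3]+d*(z-T[2,3])/d[2]
E
python3 - <<'E'
from h import *
S={n:dict(np.load(f'pics/{n}1.npz')) for n in('top','scene')}
t=S['top']
g={'radio':(147,248,.09,.08,.1,.2),'psu':(225,167,.07,.06,.08,.18),'mat':(403,250,.004,.0025,.008,.13),'book':(325,168,.014,.009,.02,.15),'meter':(222,158,.13,.115,.15,.08),'meterAll':(222,158,.13,.078,.15,.08),'key':(150,250,.1,.105,.15,.09),'keyAll':(150,250,.1,.097,.15,.09),'speaker':(408,253,.08,.07,.09,.09),'mug':(126,155,.09,.03,.12,.1),'mouse':(413,155,.03,.01,.05,.08),'hh':(307,270,.03,.015,.05,.15)}
for k,(u,v,z,zl,zh,rad) in g.items():
    w=px(t,u,v,z)
    for n in S: print(k,n,w[:2].round(3),rect(cloud(S[n]),zl,zh,w,rad))
p=cloud(t);q=p[330:370,150:240,2];print(np.nanstd(q),np.nanmedian(q))
E
```

```text
radio top [0.451 0.349] (array([449.9, 361.3]), array([229.5, 281. ]), 86.5, 7639, np.float64(91.7))
radio scene [0.451 0.349] (array([449.4, 360.7]), array([230.9, 279.7]), 86.3, 5894, np.float64(90.2))
psu top [0.665 0.143] (array([668.2, 147.7]), array([176.9, 207.6]), 79.5, 3937, np.float64(71.5))
psu scene [0.665 0.143] (array([667.2, 147.6]), array([180.1, 207.4]), 79.0, 2747, np.float64(70.5))
mat top [ 0.426 -0.347] (array([ 426.3, -337.8]), array([174.8, 195.6]), 0.7, 1572, np.float64(5.1))
mat scene [ 0.426 -0.347] (array([ 449.4, -322.8]), array([145.2, 218.5]), 47.6, 444, np.float64(4.8))
book top [ 0.665 -0.135] (array([ 664.4, -133.5]), array([210.5, 153.3]), 10.3, 3810, np.float64(15.3))
book scene [ 0.665 -0.135] (array([ 662. , -134.3]), array([215., 159.]), 9.5, 2128, np.float64(14.7))
meter top [0.676 0.142] (array([673.3, 146.4]), array([66.3, 62.8]), 81.6, 617, np.float64(134.6))
meter scene [0.676 0.142] (array([672.3, 144.4]), array([72.8, 63.3]), 81.8, 532, np.float64(132.7))
meterAll top [0.676 0.142] (array([674.7, 146.4]), array([66.5, 88.9]), 80.9, 850, np
[... 683 characters left out ...]
, array([113.3,  62.7]), 86.8, 348, np.float64(83.5))
mug top [0.701 0.405] (array([687.9, 399.5]), array([105.9,  78.6]), 44.4, 694, np.float64(72.4))
mug scene [0.701 0.405] (array([689.6, 401.1]), array([103. ,  79.6]), 43.7, 1049, np.float64(67.6))
mouse top [ 0.691 -0.382] (array([ 693.4, -385.4]), array([98. , 57.7]), 21.6, 695, np.float64(31.0))
mouse scene [ 0.691 -0.382] (array([ 694.4, -384.9]), array([99.9, 58.1]), 22.7, 356, np.float64(25.9))
hh top [ 0.379 -0.073] (array([333.3, -71.1]), array([ 55., 207.]), 89.3, 991, np.float64(32.9))
hh scene [ 0.379 -0.073] (array([335.5, -68.9]), array([ 62.3, 206. ]), 87.8, 537, np.float64(30.7))
0.0022232507161607917 0.0016809040586049928
```

```bash
python3 - <<'E'
from h import *
S={n:dict(np.load(f'pics/{n}1.npz')) for n in('top','scene')}
def slab(n,zl,zh,xy,yaw,hx,hy):
    p=cloud(S[n]).reshape(-1,3);p=p[(p[:,2]>zl)&(p[:,2]<zh)]
    c,s=np.cos(np.radians(yaw)),np.sin(np.radians(yaw));d=p[:,:2]-xy
    l=np.c_[d[:,0]*c+d[:,1]*s,-d[:,0]*s+d[:,1]*c]*1000
    # x edges at |y|<hy, y edges at |x|<hx
    a=l[(abs(l[:,1])<hy)&(abs(l[:,0])<170),0];b=l[(abs(l[:,0])<hx)&(abs(l[:,1])<160),1]
    print(n,'x',np.percentile(a,[.3,99.7]).round(1),'y',np.percentile(b,[.3,99.7]).round(1),
     'hist lo/hi x',np.histogram(a,np.arange(-160,161,5))[0][[0,1,2,3,4,5,6,7,8,9,10,11,12,13,14,15]],np.histogram(a,np.arange(-160,161,5))[0][-16:])
for n in S:
    print('radio');slab(n,.083,.1,(.45,.361),-3.6,90,100)
    print('psu');slab(n,.064,.08,(.668,.1477),-10.7,80,70)
# mat by colour in top view
t=S['top'];f=cv2.cvtColor(t['frame'],cv2.COLOR_RGB2GRAY)
for n in S:
    s=S[n];p=cloud(s);g=cv2.cvtColor(s['frame'],cv2.COLOR_RGB2GRAY)
    m=((g<60)&(np.hypot(p[...,0]-.426,p[...,1]+.345)<.125)&(p[...,2]<.012)).astype(np.uint8)
    _,l,st,_=cv2.connectedComponentsWithStats(m);m=np.isin(l,1+np.where(st[1:,4]>30)[0])
    v,u=np.where(m);w=np.array([px(s,a,b,.004)[:2] for a,b in zip(u,v)])*1000
    print('mat',n,len(w),cv2.minAreaRect(w.astype(np.float32)))
a=cv2.resize(t['frame'][195:305,90:200],(400,400),interpolation=3);b=cv2.resize(t['frame'][205:295,365:455],(400,400),interpolation=3)
c=cv2.resize(S['scene']['frame'][215:285,350:420],(400,400),interpolation=3);d=cv2.resize(S['scene']['frame'][120:180,215:285],(400,200*2),interpolation=3)
cv2.imwrite('pics/z.png',cv2.resize(np.vstack([np.hstack([a,b]),np.hstack([c,d])])[...,::-1],(600,600)))
E
```

```text
radio
top x [-134.1  130.2] y [-113.4  113.5] hist lo/hi x [  0   0   0   1  18  20  16  47 147 150 144 151 149 154 151 148] [137 141 146 140 142 142 140 134 141 123  19   4   0   0   0   0]
psu
top x [-150.3  102.2] y [-87.8  87.5] hist lo/hi x [ 3  3  2  3  0  0  0  0  0  0  0 29 98 99 96 94] [96 86 91 75 45  0  0  0  0  0  0  0  0  0  0  0]
radio
scene x [-131.2  130.5] y [-113.7  113.7] hist lo/hi x [  0   0   0   0   7  11   3  30  91 102  94  99 101  99  99 109] [116 122 113 123 121 114 132 127 123 163  23   2   0   0   0   0]
psu
scene x [-100.9  101.9] y [-88.7  87.7] hist lo/hi x [ 0  0  0  0  0  0  0  0  0  0  0 11 57 66 66 63] [73 72 73 81 37  0  0  0  0  0  0  0  0  0  0  0]
mat top 1773 ((427.6673278808594, -344.3450012207031), (149.31875610351562, 148.4392852783203), 5.453780174255371)
mat scene 497 ((430.246337890625, -340.80523681640625), (141.8710479736328, 140.3620147705078), 5.275522232055664)
```

View pics/z.png

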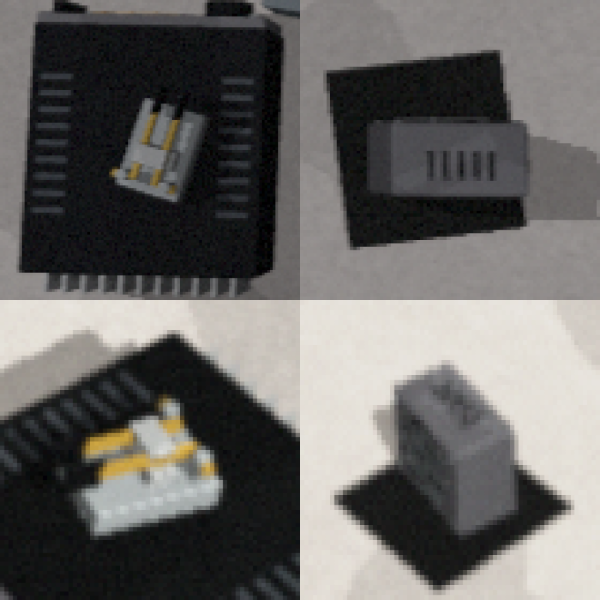

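The crop shows the key's black finger pieces pointing to image-up (+x, yaw about -18°). The speaker sits off-centre on the mat with its grille facing +x. Next is a small planning helper, then I'll go and fetch the key.

```bash
cat > plan.py <<'E'
from h import *
def cur():
    s=r.get_state();x,y,z,w=s['eef_rot'];return np.r_[s['tool_pos']*1000,np.degrees(2*np.arctan2(y,x))]
def plan(*T,step=55,p=None):
    """T: targets x,y,z mm, psi deg -> per target one call's row total, and rows needed"""
    p=cur() if p is None else np.array(p,float)
    print('now',p.round(1))
    for t in T:
        t=np.array(t,float);a=np.radians(p[3]);d=t[:3]-p[:3];turn=(p[3]-t[3]+180)%360-180
        print(t,'->',np.round([d[0]*np.cos(a)+d[1]*np.sin(a),d[0]*np.sin(a)-d[1]*np.cos(a),-d[2],turn],1),'rows',round(max(np.linalg.norm(d)/step,abs(turn)/9.5),1));p=t
E
python3 - <<'E'
from plan import *
plan((460,-400,240,65),(600,-150,240,107),(580,130,240,150),(447,340.5,200,162.3),(447,340.5,93.5,162.3))
E
```

```text
now [ 247.1 -573.5  238.    23.3]
[ 460. -400.  240.   65.] -> [264.2 -75.1  -2.  -41.7] rows 5.0
[ 600. -150.  240.  107.] -> [285.7  21.2  -0.  -42. ] rows 5.2
[580. 130. 240. 150.] -> [273.6  62.7  -0.  -43. ] rows 5.1
[447.  340.5 200.  162.3] -> [220.4 115.8  40.  -12.3] rows 4.6
[447.  340.5  93.5 162.3] -> [  0.    0.  106.5   0. ] rows 1.9
```

Request:
move_arm([
  [53, -15, 0, 0, 0, -8, 0],
  [106, -30, 0, 0, 0, -16, 0],
  [158, -45, -1, 0, 0, -25, 0],
  [211, -60, -2, 0, 0, -33, 0],
  [264, -75, -2, 0, 0, -42, 0],
])

```text
clock: 0.72
tool_pos: [0.4611, -0.3994, 0.2405]
eef_rot: [0.841, 0.542, -0.0, -0.0]
contact_force: [0.1, -0.2, 0.2]
opening: 0.998
finger_force: 0.0
```

Request:
move_arm([
  [57, 4, 0, 0, 0, -8, 0],
  [114, 8, 0, 0, 0, -17, 0],
  [171, 13, 0, 0, 0, -25, 0],
  [228, 17, 0, 0, 0, -34, 0],
  [286, 21, 0, 0, 0, -42, 0],
])

```text
clock: 1.35
tool_pos: [0.599, -0.1483, 0.2403]
eef_rot: [0.591, 0.807, -0.0, -0.0]
contact_force: [1.4, -1.4, -0.5]
opening: 0.997
finger_force: 0.0
```

Request:
move_arm([
  [55, 13, 0, 0, 0, -9, 0],
  [109, 25, 0, 0, 0, -17, 0],
  [164, 38, 0, 0, 0, -26, 0],
  [219, 50, 0, 0, 0, -34, 0],
  [274, 63, 0, 0, 0, -43, 0],
])

```text
clock: 1.98
tool_pos: [0.5768, 0.1321, 0.2404]
eef_rot: [0.254, 0.967, -0.0, -0.0]
contact_force: [0.7, -1.2, 1.9]
opening: 1.0
finger_force: 0.0
```

Request:
move_arm([
  [55, 29, 10, 0, 0, -3, 0],
  [110, 58, 20, 0, 0, -6, 0],
  [165, 87, 30, 0, 0, -9, 0],
  [220, 116, 40, 0, 0, -12, 0],
  [220, 116, 40, 0, 0, -12, 0],
])

```text
clock: 2.6
tool_pos: [0.439, 0.3457, 0.2005]
eef_rot: [0.149, 0.989, 0.001, -0.002]
contact_force: [-0.1, -0.7, 0.2]
opening: 0.998
finger_force: 0.0
```

```bash
python3 - <<'E'
from plan import *
print(r.get_state()['clock'],r.get_state()['q'].round(2),r.get_state()['eef_rot'].round(3))
plan((447,340.5,93.5,162.3))
E
```

```text
2.6 [-0.32  0.74 -0.74  1.79  0.64  0.86 -0.09] [ 0.149  0.989  0.001 -0.002]
now [439.  345.7 200.5 162.9]
[447.  340.5  93.5 162.3] -> [ -9.2  -2.6 107.    0.6] rows 2.0
```

Request:
move_arm([
  [-9, -3, 30, 0, 0, 0.6, 0],
  [-9, -3, 60, 0, 0, 0.6, 0],
  [-9, -3, 85, 0, 0, 0.6, 0],
  [-9, -3, 97, 0, 0, 0.6, 0],
  [-9, -3, 97, 0, 0, 0.6, 0],
])

```text
clock: 3.22
tool_pos: [0.4514, 0.3341, 0.1032]
eef_rot: [0.159, 0.987, -0.001, -0.0]
contact_force: [0.1, 0.0, 0.8]
opening: 1.0
finger_force: 0.0
```

```bash
python3 - <<'E'
from plan import *
plan((447,340.5,94,162.3))
snap('top','top2.png');snap('scene','scene2.png')
im=cv2.imread('pics/scene2.png')[180:320,310:480];cv2.imwrite('pics/c2.png',cv2.resize(im,None,fx=4,fy=4))
E
```

```text
now [451.4 334.1 103.2 161.7]
[447.  340.5  94.  162.3] -> [ 6.2  4.7  9.2 -0.6] rows 0.2
```

View pics/c2.png

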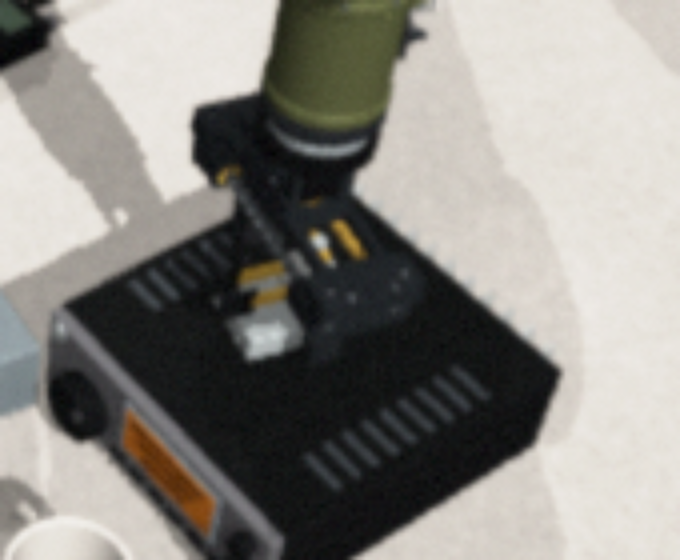

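The crop shows the open fingers straddling the key base, slightly toward its rear. I'll correct the position, let the arm settle and re-check.

Request:
move_arm([
  [6, 5, 4, 0, 0, -0.6, 0],
  [6, 5, 9, 0, 0, -0.6, 0],
  [6, 5, 9, 0, 0, -0.6, 0],
  [6, 5, 9, 0, 0, -0.6, 0],
])

```text
clock: 3.82
tool_pos: [0.4472, 0.3414, 0.0947]
eef_rot: [0.154, 0.988, -0.0, 0.0]
contact_force: [-0.3, -0.5, 0.6]
opening: 0.999
finger_force: 0.0
```

```bash
python3 - <<'E'
from plan import *
plan((447,340.5,94,162.3))
E
```

```text
now [447.2 341.4  94.7 162.3]
[447.  340.5  94.  162.3] -> [-0.1 -0.9  0.7  0. ] rows 0.0
```

Request:
move_arm([
  [0, 0, 0, 0, 0, 0, 0.3],
  [0, 0, 0, 0, 0, 0, 0.5],
  [0, 0, 0, 0, 0, 0, 0.5],
  [0, 0, 0, 0, 0, 0, 0.5],
  [0, 0, 0, 0, 0, 0, 0.5],
], newtons=35)

```text
clock: 4.45
tool_pos: [0.4471, 0.3406, 0.0945]
eef_rot: [0.154, 0.988, -0.001, 0.0]
contact_force: [-0.4, -3.4, 1.3]
opening: 0.675
finger_force: 35.0
```

Request:
move_arm([
  [0, 0, -10, 0, 0, 0, 0.5],
  [0, 0, -35, 0, 0, 0, 0.5],
  [0, 0, -65, 0, 0, 0, 0.5],
  [0, 0, -85, 0, 0, 0, 0.5],
  [0, 0, -85, 0, 0, 0, 0.5],
])

```text
clock: 5.08
tool_pos: [0.4477, 0.3435, 0.1813]
eef_rot: [0.154, 0.988, 0.002, 0.001]
contact_force: [0.0, 1.0, -4.7]
opening: 0.677
finger_force: 35.0
```

```bash
python3 - <<'E'
from plan import *
print(r.get_state()['clock'],r.get_state()['q'].round(2))
plan((600,130,200,162.3),(662,-134,200,162.3),(662,-134,19,162.3),step=45)
E
```

```text
5.075 [-0.33  0.77 -0.72  1.8   0.67  0.83 -0.11]
now [447.7 343.5 181.3 162.3]
[600.  130.  200.  162.3] -> [-209.9 -157.3  -18.7    0. ] rows 5.8
[ 662.  -134.   200.   162.3] -> [-139.3 -232.7   -0.     0. ] rows 6.0
[ 662.  -134.    19.   162.3] -> [  0.   0. 181.   0.] rows 4.0
```

Request:
move_arm([
  [-30, -22, -10, 0, 0, 0, 0.5],
  [-75, -56, -19, 0, 0, 0, 0.5],
  [-120, -90, -19, 0, 0, 0, 0.5],
  [-165, -124, -19, 0, 0, 0, 0.5],
  [-210, -157, -19, 0, 0, 0, 0.5],
])

```text
clock: 5.7
tool_pos: [0.6001, 0.1266, 0.1974]
eef_rot: [0.154, 0.988, 0.0, -0.001]
contact_force: [0.8, 1.1, -4.5]
opening: 0.677
finger_force: 35.0
```

Request:
move_arm([
  [-31, -52, 0, 0, 0, 0, 0.5],
  [-62, -104, 0, 0, 0, 0, 0.5],
  [-93, -156, 0, 0, 0, 0, 0.5],
  [-123, -205, 0, 0, 0, 0, 0.5],
  [-139, -233, 0, 0, 0, 0, 0.5],
])

```text
clock: 6.32
tool_pos: [0.6609, -0.1411, 0.1965]
eef_rot: [0.156, 0.988, -0.001, -0.001]
contact_force: [-0.3, 0.4, -5.4]
opening: 0.676
finger_force: 35.0
```

Request:
move_arm([
  [0, 0, 30, 0, 0, 0, 0.5],
  [0, 0, 70, 0, 0, 0, 0.5],
  [0, 0, 110, 0, 0, 0, 0.5],
  [0, 0, 135, 0, 0, 0, 0.5],
  [0, 0, 135, 0, 0, 0, 0.5],
])

```text
clock: 6.95
tool_pos: [0.6595, -0.136, 0.0611]
eef_rot: [0.154, 0.988, -0.0, -0.002]
contact_force: [0.4, 0.5, -4.9]
opening: 0.678
finger_force: 35.0
```

Request:
move_arm([
  [0, 0, 0, 0, 0, 0, 0.5],
])

```text
clock: 7.08
tool_pos: [0.6624, -0.1357, 0.065]
eef_rot: [0.154, 0.988, 0.0, 0.001]
contact_force: [0.8, 0.1, -5.1]
opening: 0.681
finger_force: 35.0
```

```bash
python3 - <<'E'
from plan import *
print(r.get_state()['clock'],r.get_state()['q'].round(2))
plan((662,-134,18,162.3))
s=snap('top','top3.png');snap('scene','scene3.png')
# lowest part of the key seen in scene near the tool
p=cloud(dict(np.load('pics/scene3.npz')));f=np.load('pics/scene3.npz')['frame']
c=cur()/1000;m=(np.hypot(p[...,0]-c[0],p[...,1]-c[1])<.06)&(f.min(-1)>110)&(p[...,2]>.03)
print(np.percentile(p[m][:,2],[1,5,20,50]))
E
```

```text
7.075 [ 0.47  1.06 -0.69  1.5   0.8   0.88  0.77]
now [ 662.4 -135.7   65.   162.3]
[ 662.  -134.    18.   162.3] -> [ 0.9  1.5 47.   0. ] rows 0.9
[0.06197508 0.0644992  0.07095489 0.08423457]
```

Request:
move_arm([
  [1, 1, 15, 0, 0, 0, 0.5],
  [1, 1, 30, 0, 0, 0, 0.5],
  [1, 1, 40, 0, 0, 0, 0.5],
  [1, 1, 44, 0, 0, 0, 0.5],
  [1, 1, 44, 0, 0, 0, 0.5],
])

```text
clock: 7.8
tool_pos: [0.6606, -0.1347, 0.0196]
eef_rot: [0.154, 0.988, 0.0, 0.0]
contact_force: [0.4, -0.4, -5.1]
opening: 0.677
finger_force: 35.0
```

Request:
move_arm([
  [0, 0, 1, 0, 0, 0, 0.5],
  [0, 0, 2, 0, 0, 0, 0.5],
  [0, 0, 2, 0, 0, 0, 0.5],
  [0, 0, 2, 0, 0, 0, 0.5],
])

```text
clock: 8.3
tool_pos: [0.661, -0.1348, 0.0186]
eef_rot: [0.154, 0.988, -0.0, 0.001]
contact_force: [-2.0, 0.7, 3.4]
opening: 0.679
finger_force: 35.0
```

Contact: the force went from -5 to +3 N, so the key is down on the book. I'll release and rise.

Request:
move_arm([
  [0, 0, 0, 0, 0, 0, 0.3],
  [0, 0, 0, 0, 0, 0, 0.2],
  [0, 0, 0, 0, 0, 0, 0],
  [0, 0, 0, 0, 0, 0, 0],
  [0, 0, 0, 0, 0, 0, 0],
])

```text
clock: 8.93
tool_pos: [0.6605, -0.1349, 0.0177]
eef_rot: [0.154, 0.988, -0.0, 0.0]
contact_force: [-0.2, -0.5, -0.0]
opening: 1.001
finger_force: 0.0
```

Request:
move_arm([
  [0, 0, -20, 0, 0, 0, 0],
  [0, 0, -70, 0, 0, 0, 0],
  [0, 0, -120, 0, 0, 0, 0],
  [0, 0, -170, 0, 0, 0, 0],
  [0, 0, -185, 0, 0, 0, 0],
])

```text
clock: 9.55
tool_pos: [0.6625, -0.1341, 0.2081]
eef_rot: [0.154, 0.988, 0.001, 0.004]
contact_force: [-0.3, 0.1, 0.0]
opening: 1.002
finger_force: 0.0
```

```bash
python3 - <<'E'
from plan import *
print(r.get_state()['clock'])
plan((676.6,146.1,195,171.6),(676.6,146.1,88,171.6))
E
```

```text
9.55
now [ 662.5 -134.1  208.1  162.3]
[676.6 146.1 195.  171.6] -> [ 71.7 271.3  13.1  -9.3] rows 5.1
[676.6 146.1  88.  171.6] -> [  0.   0. 107.   0.] rows 1.9
```

Request:
move_arm([
  [15, 56, 4, 0, 0, -2, 0],
  [30, 112, 8, 0, 0, -4, 0],
  [45, 168, 12, 0, 0, -6, 0],
  [60, 224, 12, 0, 0, -8, 0],
  [72, 271, 12, 0, 0, -9.3, 0],
])

```text
clock: 10.18
tool_pos: [0.6734, 0.1478, 0.1906]
eef_rot: [0.072, 0.997, 0.0, -0.001]
contact_force: [0.1, 0.3, 0.6]
opening: 0.998
finger_force: 0.0
```

Request:
move_arm([
  [0, 0, 0, 0, 0, 0, 0],
  [0, 0, 0, 0, 0, 0, 0],
  [0, 0, 0, 0, 0, 0, 0],
])

```text
clock: 10.55
tool_pos: [0.6745, 0.1427, 0.1904]
eef_rot: [0.075, 0.997, -0.001, -0.0]
contact_force: [-0.9, 0.6, -0.0]
opening: 1.001
finger_force: 0.0
```

```bash
python3 - <<'E'
from plan import *
print(r.get_state()['clock'])
plan((676.6,146.1,88,171.6))
E
```

```text
10.55
now [674.5 142.7 190.4 171.4]
[676.6 146.1  88.  171.6] -> [ -1.5   3.7 102.4  -0.2] rows 1.9
```

Request:
move_arm([
  [-2, 4, 25, 0, 0, 0, 0],
  [-2, 4, 55, 0, 0, 0, 0],
  [-2, 4, 85, 0, 0, 0, 0],
  [-2, 4, 102, 0, 0, 0, 0],
  [-2, 4, 102, 0, 0, 0, 0],
])

```text
clock: 11.18
tool_pos: [0.6758, 0.1481, 0.0866]
eef_rot: [0.073, 0.997, -0.001, -0.002]
contact_force: [0.4, -0.9, 0.6]
opening: 0.998
finger_force: 0.0
```

Request:
move_arm([
  [0, 0, 0, 0, 0, 0, 0.2],
  [0, 0, 0, 0, 0, 0, 0.5],
  [0, 0, 0, 0, 0, 0, 0.5],
  [0, 0, 0, 0, 0, 0, 0.5],
  [0, 0, 0, 0, 0, 0, 0.5],
], newtons=30)

```text
clock: 11.8
tool_pos: [0.6775, 0.1476, 0.0897]
eef_rot: [0.074, 0.997, -0.001, 0.001]
contact_force: [-1.1, -5.2, 5.4]
opening: 0.745
finger_force: 30.0
```

```bash
python3 - <<'E'
from plan import *
print(r.get_state()['clock'],r.get_state()['opening']*88)
plan((676.6,146.1,88,171.6))
s=snap('scene','scene4.png');snap('top','top4.png')
im=cv2.imread('pics/scene4.png')[180:320,200:370];cv2.imwrite('pics/c4.png',cv2.resize(im,None,fx=4,fy=4))
E
```

```text
11.8 65.57385321938749
now [677.5 147.6  89.7 171.6]
[676.6 146.1  88.  171.6] -> [ 0.6 -1.6  1.7 -0. ] rows 0.0
```

View pics/c4.png

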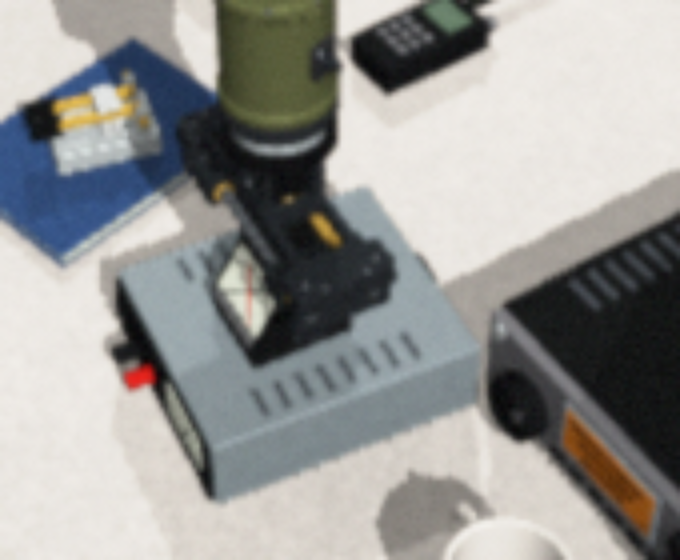

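The crop shows the meter held squarely by its side walls behind the dial, with the key standing on the log book. Now I'll lift and carry it to the transceiver.

Request:
move_arm([
  [0, 0, -10, 0, 0, 0, 0.5],
  [0, 0, -35, 0, 0, 0, 0.5],
  [0, 0, -70, 0, 0, 0, 0.5],
  [0, 0, -95, 0, 0, 0, 0.5],
  [0, 0, -95, 0, 0, 0, 0.5],
])

```text
clock: 12.52
tool_pos: [0.6775, 0.1508, 0.1857]
eef_rot: [0.073, 0.997, 0.002, 0.002]
contact_force: [0.9, -0.1, -4.6]
opening: 0.746
finger_force: 30.0
```

```bash
python3 - <<'E'
from plan import *
plan((445,361.3,185,176.4))
E
```

```text
now [677.5 150.8 185.7 171.7]
[445.  361.3 185.  176.4] -> [260.5 174.5   0.7  -4.7] rows 5.7
```

Request:
move_arm([
  [30, 20, 0, 0, 0, -0.5, 0.5],
  [75, 50, 0, 0, 0, -1, 0.5],
  [120, 80, 0, 0, 0, -2, 0.5],
  [165, 110, 0, 0, 0, -3, 0.5],
  [210, 140, 0, 0, 0, -4, 0.5],
])

```text
clock: 13.15
tool_pos: [0.4872, 0.3187, 0.1822]
eef_rot: [0.038, 0.999, -0.0, -0.001]
contact_force: [0.1, 0.8, -3.9]
opening: 0.744
finger_force: 30.0
```

Request:
move_arm([
  [30, 16, 0, 0, 0, -0.4, 0.5],
  [50, 30, 0, 0, 0, -0.7, 0.5],
  [50, 30, 0, 0, 0, -0.7, 0.5],
  [50, 30, 0, 0, 0, -0.7, 0.5],
  [50, 30, 0, 0, 0, -0.7, 0.5],
])

```text
clock: 13.78
tool_pos: [0.4429, 0.3505, 0.183]
eef_rot: [0.033, 0.999, -0.001, -0.0]
contact_force: [-0.6, 0.1, -4.9]
opening: 0.748
finger_force: 30.0
```

```bash
python3 - <<'E'
from plan import *
plan((445,361.3,109.5,176.4))
E
```

```text
now [442.9 350.5 183.  176.2]
[445.  361.3 109.5 176.4] -> [-1.3 10.9 73.5 -0.2] rows 1.4
```

Request:
move_arm([
  [-1, 6, 20, 0, 0, -0.2, 0.5],
  [-1, 11, 40, 0, 0, -0.2, 0.5],
  [-1, 11, 55, 0, 0, -0.2, 0.5],
  [-1, 11, 63, 0, 0, -0.2, 0.5],
  [-1, 11, 63, 0, 0, -0.2, 0.5],
])

```text
clock: 14.4
tool_pos: [0.4434, 0.3623, 0.1199]
eef_rot: [0.03, 1.0, -0.001, -0.0]
contact_force: [-1.2, -0.1, -3.5]
opening: 0.747
finger_force: 30.0
```

Request:
move_arm([
  [0, 0, 0, 0, 0, 0, 0.5],
  [0, 0, 0, 0, 0, 0, 0.5],
  [0, 0, 0, 0, 0, 0, 0.5],
])

```text
clock: 14.78
tool_pos: [0.4439, 0.3628, 0.1211]
eef_rot: [0.031, 1.0, 0.0, 0.0]
contact_force: [-0.4, -0.0, -3.8]
opening: 0.747
finger_force: 30.0
```

```bash
python3 - <<'E'
from plan import *
plan((445,361.3,109,176.4))
S={n:snap(n,n+'5.png') for n in('top','scene')}
plan((445,361.3,109,176.4))
for n in S: print(rect(cloud(S[n]),.11,.165,(.445,.361),.045))
p=cloud(S['scene']);f=S['scene']['frame'].astype(int)
m=(np.hypot(p[...,0]-.445,p[...,1]-.361)<.08)&(p[...,2]>.1)&(p[...,2]<.17)&(f.min(-1)>100)
print('dial',p[m].mean(0),m.sum())
im=cv2.imread('pics/scene5.png')[180:320,300:470];cv2.imwrite('pics/c5.png',cv2.resize(im,None,fx=4,fy=4))
E
```

```text
now [443.9 362.8 121.1 176.5]
[445.  361.3 109.  176.4] -> [-1.2 -1.5 12.1  0.1] rows 0.2
now [443.8 362.7 120.9 176.5]
[445.  361.3 109.  176.4] -> [-1.3 -1.3 11.9  0.1] rows 0.2
None
(array([466.6, 359.6]), array([87.8, 41.1]), 86.4, 588, np.float64(143.4))
dial [0.47202109 0.36316955 0.14169353] 298
```

View pics/c5.png

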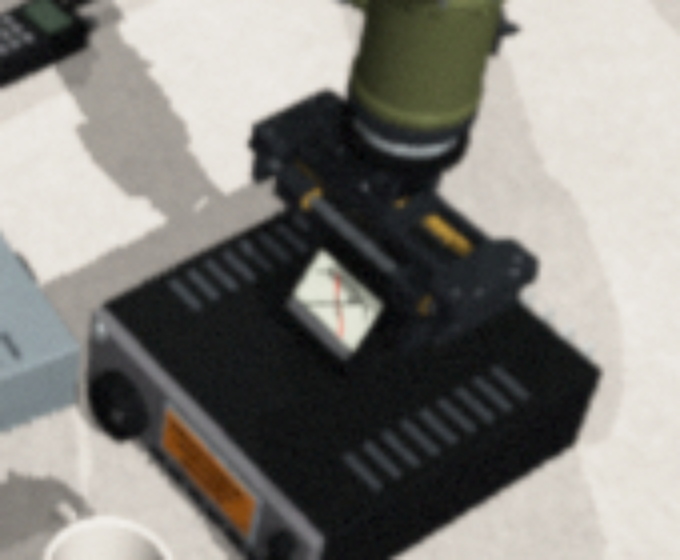

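The crop shows the meter upright above the transceiver's middle, dial to the front. I'll lower it.

Request:
move_arm([
  [-1, -1, 4, 0, 0, 0, 0.5],
  [-1, -1, 8, 0, 0, 0, 0.5],
  [-1, -1, 10, 0, 0, 0, 0.5],
  [-1, -1, 10, 0, 0, 0, 0.5],
])

```text
clock: 15.38
tool_pos: [0.4444, 0.3616, 0.1104]
eef_rot: [0.03, 1.0, -0.0, -0.0]
contact_force: [0.1, 0.7, -4.4]
opening: 0.749
finger_force: 30.0
```

Request:
move_arm([
  [0, 0, 1, 0, 0, 0, 0.5],
  [0, 0, 2, 0, 0, 0, 0.5],
  [0, 0, 2, 0, 0, 0, 0.5],
  [0, 0, 2, 0, 0, 0, 0.5],
])

```text
clock: 15.88
tool_pos: [0.4446, 0.3618, 0.1097]
eef_rot: [0.03, 1.0, 0.0, 0.0]
contact_force: [-2.4, -1.8, 5.4]
opening: 0.748
finger_force: 30.0
```

Contact. Release gently, rise, and look.

Request:
move_arm([
  [0, 0, 0, 0, 0, 0, 0.22],
  [0, 0, 0, 0, 0, 0, 0.15],
  [0, 0, 0, 0, 0, 0, 0],
  [0, 0, 0, 0, 0, 0, 0],
  [0, 0, 0, 0, 0, 0, 0],
])

```text
clock: 16.5
tool_pos: [0.4446, 0.3617, 0.1086]
eef_rot: [0.03, 1.0, -0.0, -0.0]
contact_force: [0.1, 0.6, -0.8]
opening: 0.997
finger_force: 0.0
```

Request:
move_arm([
  [0, 0, -15, 0, 0, 0, 0],
  [0, 0, -50, 0, 0, 0, 0],
  [0, 0, -100, 0, 0, 0, 0],
  [0, 0, -120, 0, 0, 0, 0],
  [0, 0, -120, 0, 0, 0, 0],
])

```text
clock: 17.12
tool_pos: [0.4451, 0.3627, 0.231]
eef_rot: [0.031, 1.0, 0.002, 0.001]
contact_force: [-0.9, -0.7, -0.6]
opening: 1.003
finger_force: 0.0
```

```bash
python3 - <<'E'
from plan import *
# psi at z 230, go towards mat via arc
plan((640,100,230,125),(600,-150,230,88),(420,-345.6,180,88))
E
```

```text
now [445.1 362.7 231.  176.5]
[640. 100. 230. 125.] -> [-210.6 -250.3    1.    51.5] rows 5.9
[ 600. -150.  230.   88.] -> [-181.8 -176.2   -0.    37. ] rows 4.6
[ 420.  -345.6  180.    88. ] -> [-201.8 -173.1   50.     0. ] rows 4.9
```

Request:
move_arm([
  [-38, -45, 0, 0, 0, 9, 0],
  [-76, -90, 0, 0, 0, 19, 0],
  [-114, -135, 0, 0, 0, 29, 0],
  [-152, -180, 0, 0, 0, 38, 0],
  [-190, -225, 0, 0, 0, 48, 0],
])

```text
clock: 17.75
tool_pos: [0.6208, 0.1234, 0.2275]
eef_rot: [0.437, 0.9, -0.001, -0.001]
contact_force: [1.3, 0.4, 0.6]
opening: 1.0
finger_force: 0.0
```

```bash
python3 - <<'E'
from plan import *
S={n:snap(n,n+'6.png') for n in('top','scene')}
for n in S:
  p=cloud(S[n]);print(n,rect(p,.097,.165,(.448,.361),.075),rect(p,.14,.165,(.448,.361),.075))
  print('key on book',rect(p,.024,.08,(.664,-.134),.1))
plan((600,-130,230,88),(420,-345.6,180,88))
E
```

```text
top (array([442.8, 364.4]), array([67.7, 88.9]), 87.4, 1047, np.float64(152.0)) (array([439.5, 364.5]), array([67.5, 59.6]), 87.3, 670, np.float64(155.1))
key on book (array([ 668.7, -133.2]), array([59.8, 99.8]), 71.9, 677, np.float64(36.7))
scene (array([448.7, 363.9]), array([69.2, 80.4]), 87.0, 1079, np.float64(140.6)) (array([439.8, 364.6]), array([68.7, 62.4]), 87.6, 552, np.float64(153.0))
key on book (array([ 668.7, -132.8]), array([67.5, 99.5]), 73.1, 489, np.float64(44.6))
now [624.2 115.8 226.6 127.6]
[ 600. -130.  230.   88.] -> [-179.9 -169.3   -3.4   39.6] rows 4.5
[ 420.  -345.6  180.    88. ] -> [-221.8 -172.4   50.     0. ] rows 5.2
```

Request:
move_arm([
  [-36, -34, -1, 0, 0, 8, 0],
  [-72, -68, -2, 0, 0, 16, 0],
  [-108, -102, -3, 0, 0, 24, 0],
  [-144, -136, -3, 0, 0, 32, 0],
  [-180, -169, -3, 0, 0, 40, 0],
])

```text
clock: 18.48
tool_pos: [0.5992, -0.1217, 0.2307]
eef_rot: [0.717, 0.697, -0.001, -0.001]
contact_force: [-0.6, -0.1, -0.2]
opening: 1.003
finger_force: 0.0
```

Request:
move_arm([
  [-44, -35, 6, 0, 0, 0, 0],
  [-88, -70, 12, 0, 0, 0, 0],
  [-132, -105, 20, 0, 0, 0, 0],
  [-176, -140, 30, 0, 0, 0, 0],
  [-220, -172, 40, 0, 0, 0, 0],
])

```text
clock: 19.1
tool_pos: [0.4208, -0.3365, 0.1907]
eef_rot: [0.716, 0.698, -0.0, -0.001]
contact_force: [-0.1, -0.8, 1.1]
opening: 1.002
finger_force: 0.0
```

Request:
move_arm([
  [0, 0, 0, 0, 0, 0, 0],
  [0, 0, 0, 0, 0, 0, 0],
  [0, 0, 0, 0, 0, 0, 0],
])

```text
clock: 19.48
tool_pos: [0.4241, -0.3342, 0.1919]
eef_rot: [0.715, 0.699, 0.001, 0.0]
contact_force: [0.9, 0.4, 0.1]
opening: 1.004
finger_force: 0.0
```

```bash
python3 - <<'E'
from plan import *
plan((420,-348.6,44,87.7))
E
```

```text
now [ 424.1 -334.2  191.9   88.7]
[ 420.  -348.6   44.    87.7] -> [-14.5  -3.8 147.9   1. ] rows 2.7
```

Request:
move_arm([
  [-14, -4, 30, 0, 0, 1, 0],
  [-14, -4, 70, 0, 0, 1, 0],
  [-14, -4, 110, 0, 0, 1, 0],
  [-14, -4, 138, 0, 0, 1, 0],
  [-14, -4, 146, 0, 0, 1, 0],
])

```text
clock: 20.1
tool_pos: [0.4189, -0.348, 0.0444]
eef_rot: [0.721, 0.693, 0.0, -0.001]
contact_force: [-0.1, 0.5, 0.2]
opening: 1.001
finger_force: 0.0
```

Request:
move_arm([
  [0, 0, 0, 0, 0, 0, 0],
  [0, 0, 0, 0, 0, 0, 0],
])

```text
clock: 20.35
tool_pos: [0.4193, -0.3502, 0.0469]
eef_rot: [0.722, 0.692, 0.0, 0.001]
contact_force: [-0.3, 0.3, 0.5]
opening: 0.996
finger_force: 0.0
```

```bash
python3 - <<'E'
from plan import *
plan((420,-348.6,44,87.7))
snap('scene','scene7.png');t=snap('top','top7.png')
print(rect(cloud(t),.07,.09,(.42,-.345),.065))
im=cv2.imread('pics/scene7.png')[80:190,190:320];cv2.imwrite('pics/c7.png',cv2.resize(im,None,fx=4,fy=4))
E
```

```text
now [ 419.3 -350.2   46.9   87.5]
[ 420.  -348.6   44.    87.7] -> [ 1.6  0.6  2.9 -0.2] rows 0.1
(array([ 421.8, -311.2]), array([41.2, 57.9]), 88.2, 380, np.float64(84.6))
```

View pics/c7.png

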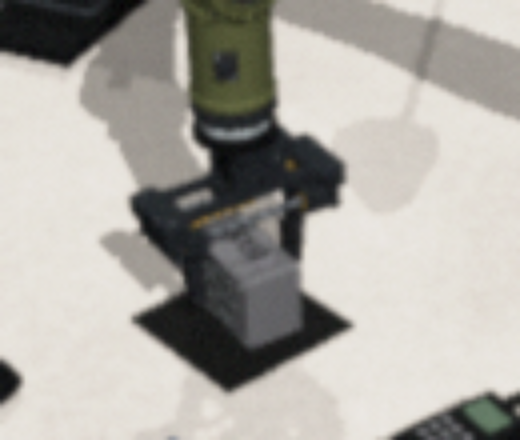

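The crop shows the fingers on the speaker's front and back faces near its top, centred along its width. I'll close and lift.

Request:
move_arm([
  [1, 0, 1, 0, 0, 0, 0.2],
  [1, 0, 2, 0, 0, 0, 0.5],
  [1, 0, 2, 0, 0, 0, 0.5],
  [1, 0, 2, 0, 0, 0, 0.5],
  [1, 0, 2, 0, 0, 0, 0.5],
], newtons=35)

```text
clock: 21.08
tool_pos: [0.4187, -0.349, 0.0438]
eef_rot: [0.722, 0.692, 0.0, 0.0]
contact_force: [0.7, -0.5, 0.1]
opening: 0.677
finger_force: 35.0
```

```bash
python3 - <<'E'
from plan import *
plan((420,-348.6,44,87.7))
E
```

```text
now [ 418.7 -349.    43.8   87.5]
[ 420.  -348.6   44.    87.7] -> [ 0.4  1.3 -0.2 -0.2] rows 0.0
```

Request:
move_arm([
  [0, 0, -15, 0, 0, 0, 0.5],
  [0, 0, -50, 0, 0, 0, 0.5],
  [0, 0, -100, 0, 0, 0, 0.5],
  [0, 0, -145, 0, 0, 0, 0.5],
  [0, 0, -150, 0, 0, 0, 0.5],
])

```text
clock: 21.7
tool_pos: [0.4192, -0.3496, 0.1966]
eef_rot: [0.722, 0.691, 0.0, 0.003]
contact_force: [0.5, -0.1, -6.3]
opening: 0.678
finger_force: 35.0
```

```bash
python3 - <<'E'
from plan import *
t=snap('top','top8.png');p=cloud(t)
s=snap('scene','scene8.png')
print('mat depth rect',rect(p,.0025,.008,(.4275,-.344),.115))
plan((600,-120,200,79.3),(668.5,144.5,200,79.3))
E
```

```text
mat depth rect (array([ 428.1, -343.2]), array([167.6, 168.1]), 8.1, 1636, np.float64(5.1))
now [ 417.3 -348.9  193.6   87.5]
[ 600.  -120.   200.    79.3] -> [236.7 172.4  -6.4   8.2] rows 5.3
[668.5 144.5 200.   79.3] -> [272.6  18.2  -0.    0. ] rows 5.0
```

Request:
move_arm([
  [35, 26, -1, 0, 0, 1, 0.5],
  [82, 60, -3, 0, 0, 3, 0.5],
  [130, 95, -5, 0, 0, 5, 0.5],
  [178, 130, -6, 0, 0, 7, 0.5],
  [225, 164, -6, 0, 0, 8, 0.5],
])

```text
clock: 22.42
tool_pos: [0.5912, -0.1296, 0.1969]
eef_rot: [0.769, 0.639, -0.002, -0.002]
contact_force: [0.7, -1.3, -6.3]
opening: 0.682
finger_force: 35.0
```

Request:
move_arm([
  [55, 4, 0, 0, 0, 0, 0.5],
  [110, 8, 0, 0, 0, 0, 0.5],
  [165, 12, 0, 0, 0, 0, 0.5],
  [215, 17, 0, 0, 0, 0, 0.5],
  [250, 20, 0, 0, 0, 0, 0.5],
])

```text
clock: 23.05
tool_pos: [0.6553, 0.114, 0.1963]
eef_rot: [0.768, 0.641, -0.002, -0.002]
contact_force: [0.2, -0.2, -6.2]
opening: 0.677
finger_force: 35.0
```

Request:
move_arm([
  [0, 0, 0, 0, 0, 0, 0.5],
  [0, 0, 0, 0, 0, 0, 0.5],
  [0, 0, 0, 0, 0, 0, 0.5],
])

```text
clock: 23.42
tool_pos: [0.6564, 0.1086, 0.1983]
eef_rot: [0.769, 0.639, -0.002, 0.0]
contact_force: [-0.3, 0.3, -6.4]
opening: 0.678
finger_force: 35.0
```

```bash
python3 - <<'E'
from plan import *
t=snap('top','top9.png');p=cloud(t)
m=(p[...,2]>.06)&(p[...,2]<.08)
plan((668.5,144.5,120,79.3))
print('psu',rect(p,.064,.08,(.668,.148),.17))
E
```

```text
now [656.7 108.9 198.8  79.4]
[668.5 144.5 120.   79.3] -> [37.2  5.  78.8  0.1] rows 1.6
psu (array([625.8, 224.3]), array([166.9,  78.3]), 23.2, 817, np.float64(71.5))
```

Request:
move_arm([
  [12, 2, 10, 0, 0, 0, 0.5],
  [30, 5, 25, 0, 0, 0, 0.5],
  [37, 5, 45, 0, 0, 0, 0.5],
  [37, 5, 65, 0, 0, 0, 0.5],
  [37, 5, 77, 0, 0, 0, 0.5],
])

```text
clock: 24.1
tool_pos: [0.6677, 0.1452, 0.1201]
eef_rot: [0.769, 0.639, -0.002, -0.0]
contact_force: [-0.7, -0.8, -5.8]
opening: 0.678
finger_force: 35.0
```

Request:
move_arm([
  [0, 0, 0, 0, 0, 0, 0.5],
  [0, 0, 0, 0, 0, 0, 0.5],
  [0, 0, 0, 0, 0, 0, 0.5],
])

```text
clock: 24.48
tool_pos: [0.6695, 0.1464, 0.1238]
eef_rot: [0.769, 0.639, 0.001, 0.0]
contact_force: [-0.1, -0.6, -6.0]
opening: 0.679
finger_force: 35.0
```

```bash
python3 - <<'E'
from plan import *
S={n:snap(n,n+'10.png') for n in('top','scene')}
plan((668.5,144.5,110.5,79.3))
for n in S: print(rect(cloud(S[n]),.135,.17,(.668,.148),.062))
im=cv2.imread('pics/scene10.png')[180:320,200:370];cv2.imwrite('pics/c10.png',cv2.resize(im,None,fx=4,fy=4))
E
```

```text
now [669.3 146.4 123.5  79.5]
[668.5 144.5 110.5  79.3] -> [-2.  -0.4 13.   0.2] rows 0.2
None
(array([673.2, 171.4]), array([65.1, 93.5]), 79.4, 666, np.float64(162.8))
```

View pics/c10.png

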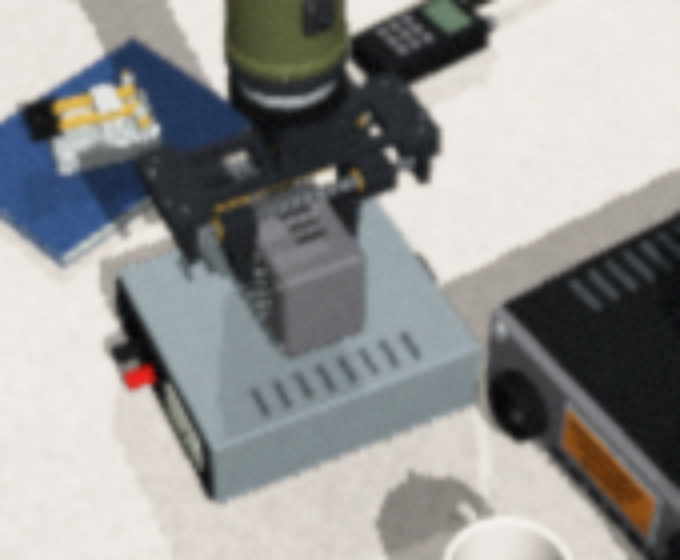

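The crop shows the speaker upright and square above the supply. I'll lower it to contact.

Request:
move_arm([
  [-2, 0, 4, 0, 0, 0.2, 0.5],
  [-2, 0, 8, 0, 0, 0.2, 0.5],
  [-2, 0, 10, 0, 0, 0.2, 0.5],
  [-2, 0, 10, 0, 0, 0.2, 0.5],
])

```text
clock: 25.08
tool_pos: [0.6683, 0.1444, 0.1123]
eef_rot: [0.77, 0.638, -0.0, -0.0]
contact_force: [0.1, 0.3, -5.2]
opening: 0.678
finger_force: 35.0
```

Request:
move_arm([
  [0, 0, 1, 0, 0, 0, 0.5],
  [0, 0, 2, 0, 0, 0, 0.5],
  [0, 0, 3, 0, 0, 0, 0.5],
  [0, 0, 3, 0, 0, 0, 0.5],
])

```text
clock: 25.58
tool_pos: [0.6685, 0.1444, 0.1099]
eef_rot: [0.77, 0.638, 0.0, 0.0]
contact_force: [-0.2, -0.5, -4.6]
opening: 0.68
finger_force: 35.0
```

Request:
move_arm([
  [0, 0, 0.5, 0, 0, 0, 0.5],
  [0, 0, 1, 0, 0, 0, 0.5],
  [0, 0, 1, 0, 0, 0, 0.5],
])

```text
clock: 25.95
tool_pos: [0.6686, 0.1444, 0.1098]
eef_rot: [0.77, 0.638, 0.0, 0.0]
contact_force: [-2.9, -1.8, 5.7]
opening: 0.677
finger_force: 35.0
```

Request:
move_arm([
  [0, 0, 0, 0, 0, 0, 0.3],
  [0, 0, 0, 0, 0, 0, 0.2],
  [0, 0, 0, 0, 0, 0, 0],
  [0, 0, 0, 0, 0, 0, 0],
  [0, 0, 0, 0, 0, 0, 0],
])

```text
clock: 26.58
tool_pos: [0.6685, 0.1444, 0.1086]
eef_rot: [0.77, 0.638, 0.0, 0.0]
contact_force: [-0.6, -0.2, -0.4]
opening: 0.998
finger_force: 0.0
```

Request:
move_arm([
  [0, 0, -15, 0, 0, 0, 0],
  [0, 0, -50, 0, 0, 0, 0],
  [0, 0, -90, 0, 0, 0, 0],
  [0, 0, -110, 0, 0, 0, 0],
  [0, 0, -110, 0, 0, 0, 0],
])

```text
clock: 27.2
tool_pos: [0.6698, 0.145, 0.2216]
eef_rot: [0.77, 0.638, 0.002, 0.001]
contact_force: [0.3, -0.4, -0.5]
opening: 1.001
finger_force: 0.0
```

```bash
python3 - <<'E'
from plan import *
plan((662,0,215,31),(660.8,-134.9,190,-17.7),(660.8,-134.9,18.5,-17.7))
E
```

```text
now [669.8 145.  221.6  79.3]
[662.   0. 215.  31.] -> [-143.9   19.3    6.6   48.3] rows 5.1
[ 660.8 -134.9  190.   -17.7] -> [-70.5 115.   25.   48.7] rows 5.1
[ 660.8 -134.9   18.5  -17.7] -> [  0.   -0.  171.5   0. ] rows 3.1
```

Request:
move_arm([
  [-29, 4, 1, 0, 0, 9.7, 0],
  [-58, 8, 2, 0, 0, 19, 0],
  [-86, 12, 4, 0, 0, 29, 0],
  [-115, 16, 6, 0, 0, 39, 0],
  [-144, 19, 6, 0, 0, 48, 0],
])

```text
clock: 27.82
tool_pos: [0.6595, -0.0017, 0.2114]
eef_rot: [0.964, 0.267, -0.001, -0.0]
contact_force: [0.4, -0.0, -1.5]
opening: 1.001
finger_force: 0.0
```

Request:
move_arm([
  [-14, 23, 4, 0, 0, 10, 0],
  [-28, 46, 8, 0, 0, 20, 0],
  [-42, 69, 14, 0, 0, 29, 0],
  [-56, 92, 20, 0, 0, 39, 0],
  [-70, 115, 25, 0, 0, 49, 0],
])

```text
clock: 28.45
tool_pos: [0.6595, -0.1359, 0.1864]
eef_rot: [0.988, -0.157, -0.001, 0.0]
contact_force: [-0.9, 0.6, -0.0]
opening: 1.001
finger_force: 0.0
```

Request:
move_arm([
  [0, 0, 0, 0, 0, 0, 0],
  [0, 0, 0, 0, 0, 0, 0],
  [0, 0, 0, 0, 0, 0, 0],
])

```text
clock: 28.82
tool_pos: [0.6607, -0.133, 0.1878]
eef_rot: [0.988, -0.152, -0.0, -0.001]
contact_force: [-0.5, -0.7, -0.3]
opening: 1.003
finger_force: 0.0
```

```bash
python3 - <<'E'
from plan import *
print(r.get_state()['q'].round(2))
plan((660.8,-134.9,18.5,-17.7))
S={n:snap(n,n+'11.png') for n in('top','scene')}
for n in S:
  p=cloud(S[n]);print('speaker',rect(p,.135,.17,(.668,.148),.09));print('psu',rect(p,.064,.08,(.668,.148),.15))
  print('meter',rect(p,.097,.165,(.448,.361),.075))
E
```

```text
[ 0.1   0.81  0.07  1.46 -0.06  0.87 -1.69]
now [ 660.7 -133.   187.8  -17.5]
[ 660.8 -134.9   18.5  -17.7] -> [  0.7   1.8 169.3   0.2] rows 3.1
speaker (array([669.3, 146.1]), array([111.,  62.]), 79.3, 1056, np.float64(151.3))
psu (array([667.9, 148.1]), array([177.1, 205.8]), 79.4, 3513, np.float64(71.6))
meter (array([443.1, 372.5]), array([85.7, 88.8]), 86.9, 1051, np.float64(151.6))
speaker (array([669.3, 145.8]), array([113.6,  61.8]), 78.7, 784, np.float64(149.9))
psu (array([667.3, 147. ]), array([181.2, 208.2]), 78.8, 2570, np.float64(70.5))
meter (array([447.8, 363.7]), array([69.9, 80.7]), 85.1, 1079, np.float64(140.0))
```

The speaker stands within about 2 mm of the middle of the supply and square to it. Now the key.

Request:
move_arm([
  [0, 2, 40, 0, 0, 0, 0],
  [0, 2, 85, 0, 0, 0, 0],
  [0, 2, 125, 0, 0, 0, 0],
  [0, 2, 155, 0, 0, 0, 0],
  [0, 2, 165, 0, 0, 0, 0],
])

```text
clock: 29.55
tool_pos: [0.6586, -0.1362, 0.0209]
eef_rot: [0.988, -0.153, -0.002, -0.0]
contact_force: [0.2, 0.3, 1.1]
opening: 0.997
finger_force: 0.0
```

Request:
move_arm([
  [0, 0, 0, 0, 0, 0, 0],
  [0, 0, 0, 0, 0, 0, 0],
])

```text
clock: 29.8
tool_pos: [0.661, -0.1373, 0.0243]
eef_rot: [0.988, -0.154, 0.001, 0.0]
contact_force: [-0.5, 0.4, 0.0]
opening: 1.003
finger_force: 0.0
```

```bash
python3 - <<'E'
from plan import *
plan((660.8,-134.9,18.5,-17.7))
E
```

```text
now [ 661.  -137.3   24.3  -17.7]
[ 660.8 -134.9   18.5  -17.7] -> [-0.9 -2.2  5.8  0. ] rows 0.1
```

Request:
move_arm([
  [-1, -2, 3, 0, 0, 0, 0],
  [-1, -2, 5, 0, 0, 0, 0],
  [-1, -2, 5, 0, 0, 0, 0],
])

```text
clock: 30.18
tool_pos: [0.6594, -0.1349, 0.0178]
eef_rot: [0.988, -0.154, -0.0, 0.0]
contact_force: [-0.5, -0.8, 0.4]
opening: 0.999
finger_force: 0.0
```

Request:
move_arm([
  [0, 0, 0, 0, 0, 0, 0.3],
  [0, 0, 0, 0, 0, 0, 0.5],
  [0, 0, 0, 0, 0, 0, 0.5],
  [0, 0, 0, 0, 0, 0, 0.5],
  [0, 0, 0, 0, 0, 0, 0.5],
])

```text
clock: 30.8
tool_pos: [0.6595, -0.1348, 0.0178]
eef_rot: [0.988, -0.154, 0.0, -0.0]
contact_force: [1.2, -0.4, -0.5]
opening: 0.675
finger_force: 35.0
```

Request:
move_arm([
  [0, 0, -10, 0, 0, 0, 0.5],
  [0, 0, -45, 0, 0, 0, 0.5],
  [0, 0, -90, 0, 0, 0, 0.5],
  [0, 0, -130, 0, 0, 0, 0.5],
  [0, 0, -140, 0, 0, 0, 0.5],
])

```text
clock: 31.42
tool_pos: [0.6608, -0.1355, 0.1605]
eef_rot: [0.988, -0.154, 0.002, 0.0]
contact_force: [-0.2, 0.3, -6.2]
opening: 0.677
finger_force: 35.0
```

```bash
python3 - <<'E'
from plan import *
plan((427.5,-346.5,160,5.4))
E
```

```text
now [ 660.8 -135.5  160.5  -17.7]
[ 427.5 -346.5  160.     5.4] -> [-158.   271.9    0.5  -23.1] rows 5.7
```

Request:
move_arm([
  [-25, 42, 0, 0, 0, -4, 0.5],
  [-53, 91, 0, 0, 0, -8, 0.5],
  [-81, 140, 0, 0, 0, -12, 0.5],
  [-109, 188, 0, 0, 0, -16, 0.5],
  [-135, 232, 0, 0, 0, -20, 0.5],
])

```text
clock: 32.05
tool_pos: [0.4574, -0.3158, 0.1563]
eef_rot: [1.0, 0.021, -0.001, -0.001]
contact_force: [-0.1, -0.8, -5.4]
opening: 0.678
finger_force: 35.0
```

Request:
move_arm([
  [-5, 20, 0, 0, 0, -1, 0.5],
  [-5, 42, 10, 0, 0, -3, 0.5],
  [-5, 42, 35, 0, 0, -3, 0.5],
  [-5, 42, 50, 0, 0, -3, 0.5],
  [-5, 42, 50, 0, 0, -3, 0.5],
])

```text
clock: 32.67
tool_pos: [0.4558, -0.3557, 0.1059]
eef_rot: [0.999, 0.047, -0.002, -0.001]
contact_force: [-0.7, -0.2, -4.5]
opening: 0.675
finger_force: 35.0
```

Request:
move_arm([
  [0, 0, 0, 0, 0, 0, 0.5],
  [0, 0, 0, 0, 0, 0, 0.5],
])

```text
clock: 32.92
tool_pos: [0.4576, -0.3572, 0.1085]
eef_rot: [0.999, 0.047, 0.001, 0.0]
contact_force: [0.1, -0.4, -4.5]
opening: 0.676
finger_force: 35.0
```

```bash
python3 - <<'E'
from plan import *
plan((427.5,-346.5,9.5,5.4))
E
```

```text
now [ 457.6 -357.2  108.5    5.3]
[ 427.5 -346.5    9.5    5.4] -> [-28.9 -13.5  99.   -0.1] rows 1.9
```

Request:
move_arm([
  [-15, -7, 15, 0, 0, 0, 0.5],
  [-29, -13, 35, 0, 0, 0, 0.5],
  [-29, -13, 60, 0, 0, 0, 0.5],
  [-29, -13, 80, 0, 0, 0, 0.5],
  [-29, -13, 86, 0, 0, 0, 0.5],
])

```text
clock: 33.55
tool_pos: [0.4271, -0.3467, 0.0214]
eef_rot: [0.999, 0.046, -0.0, -0.0]
contact_force: [-0.4, 0.9, -4.9]
opening: 0.678
finger_force: 35.0
```

Request:
move_arm([
  [0, 0, 0, 0, 0, 0, 0.5],
  [0, 0, 0, 0, 0, 0, 0.5],
  [0, 0, 0, 0, 0, 0, 0.5],
])

```text
clock: 33.92
tool_pos: [0.4274, -0.3472, 0.0225]
eef_rot: [0.999, 0.046, 0.001, 0.0]
contact_force: [-1.0, 0.0, -5.1]
opening: 0.677
finger_force: 35.0
```

```bash
python3 - <<'E'
from plan import *
plan((427.5,-346.5,9.5,5.4))
E
```

```text
now [ 427.4 -347.2   22.5    5.3]
[ 427.5 -346.5    9.5    5.4] -> [ 0.2 -0.7 13.  -0.1] rows 0.2
```

Request:
move_arm([
  [0, 0, 5, 0, 0, 0, 0.5],
  [0, 0, 10, 0, 0, 0, 0.5],
  [0, 0, 12, 0, 0, 0, 0.5],
  [0, 0, 12, 0, 0, 0, 0.5],
])

```text
clock: 34.42
tool_pos: [0.4268, -0.3467, 0.0094]
eef_rot: [0.999, 0.046, -0.0, -0.0]
contact_force: [0.1, -0.4, -5.1]
opening: 0.675
finger_force: 35.0
```

Request:
move_arm([
  [0, 0, 1, 0, 0, 0, 0.5],
  [0, 0, 2, 0, 0, 0, 0.5],
  [0, 0, 2, 0, 0, 0, 0.5],
])

```text
clock: 34.8
tool_pos: [0.427, -0.3469, 0.0078]
eef_rot: [0.999, 0.046, 0.0, 0.0]
contact_force: [-0.1, -0.4, -5.2]
opening: 0.675
finger_force: 35.0
```

Request:
move_arm([
  [0, 0, 0.5, 0, 0, 0, 0.5],
  [0, 0, 1, 0, 0, 0, 0.5],
  [0, 0, 1, 0, 0, 0, 0.5],
])

```text
clock: 35.17
tool_pos: [0.427, -0.3469, 0.0077]
eef_rot: [0.999, 0.046, 0.0, 0.0]
contact_force: [-1.1, 0.9, 5.5]
opening: 0.678
finger_force: 35.0
```

Request:
move_arm([
  [0, 0, 0, 0, 0, 0, 0.3],
  [0, 0, 0, 0, 0, 0, 0.2],
  [0, 0, 0, 0, 0, 0, 0],
  [0, 0, 0, 0, 0, 0, 0],
  [0, 0, 0, 0, 0, 0, 0],
])

```text
clock: 35.8
tool_pos: [0.4269, -0.3469, 0.0067]
eef_rot: [0.999, 0.046, -0.0, 0.0]
contact_force: [0.1, -0.2, 0.1]
opening: 1.003
finger_force: 0.0
```

Request:
move_arm([
  [0, 0, -15, 0, 0, 0, 0],
  [0, 0, -60, 0, 0, 0, 0],
  [0, 0, -110, 0, 0, 0, 0],
  [0, 0, -160, 0, 0, 0, 0],
  [0, 0, -200, 0, 0, 0, 0],
])

```text
clock: 36.42
tool_pos: [0.427, -0.347, 0.2099]
eef_rot: [0.999, 0.046, 0.001, 0.001]
contact_force: [0.7, -0.4, -0.2]
opening: 0.998
finger_force: 0.0
```

Request:
move_arm([
  [40, -40, 0, 0, 0, 0, 0],
  [80, -80, 0, 0, 0, 0, 0],
  [120, -120, 0, 0, 0, 0, 0],
  [150, -150, 0, 0, 0, 0, 0],
  [150, -150, 0, 0, 0, 0, 0],
])

```text
clock: 37.05
tool_pos: [0.5649, -0.1787, 0.2077]
eef_rot: [0.999, 0.05, 0.002, -0.001]
contact_force: [-0.3, 0.4, 0.5]
opening: 1.0
finger_force: 0.0
```

```bash
python3 - <<'E'
from plan import *
S={n:snap(n,n+'12.png') for n in('top','scene')}
for n in S:
  p=cloud(S[n]);s=S[n]
  print(n,'key',rect(p,.014,.07,(.4275,-.344),.08))
  g=cv2.cvtColor(s['frame'],cv2.COLOR_RGB2GRAY)
  m=((g<60)&(np.hypot(p[...,0]-.4275,p[...,1]+.344)<.115)&(p[...,2]<.012)).astype(np.uint8)
  _,l,st,_=cv2.connectedComponentsWithStats(m);m=np.isin(l,1+np.where(st[1:,4]>30)[0])
  v,u=np.where(m);w=np.array([px(s,a,b,.004)[:2] for a,b in zip(u,v)])*1000
  print('mat',cv2.minAreaRect(w.astype(np.float32)))
  print('meter',rect(p,.097,.165,(.448,.361),.065),rect(p,.135,.165,(.448,.361),.065),'radio',rect(p,.083,.1,(.45,.36),.2))
  print('speaker',rect(p,.135,.17,(.668,.148),.09))
E
```

```text
top key NoneTraceback (most recent call last):
  File "<stdin>", line 10, in <module>
cv2.error: OpenCV(4.12.0) /io/opencv/modules/imgproc/src/convhull.cpp:143: error: (-215:Assertion failed) total >= 0 && (depth == CV_32F || depth == CV_32S) in function 'convexHull'
```

View pics/top12.png

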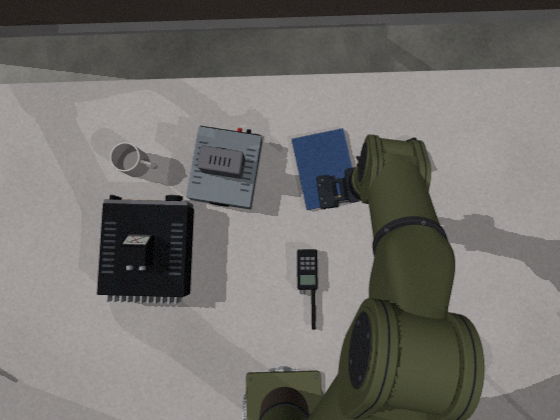

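The top picture shows the meter on the transceiver at (138,252) and the speaker on the supply at (222,160). The arm hides the mat, so I'll move aside.

Request:
move_arm([
  [0, -50, 0, 0, 0, 0, 0],
  [0, -100, 0, 0, 0, 0, 0],
  [0, -150, 0, 0, 0, 0, 0],
  [0, -180, 0, 0, 0, 0, 0],
  [0, -180, 0, 0, 0, 0, 0],
])

```text
clock: 37.78
tool_pos: [0.545, -0.0034, 0.2072]
eef_rot: [0.999, 0.047, -0.0, -0.0]
contact_force: [0.5, -0.3, 0.5]
opening: 0.999
finger_force: 0.0
```

```bash
python3 - <<'E'
from plan import *
S={n:snap(n,n+'13.png') for n in('top','scene')}
for n in S:
  p=cloud(S[n]);s=S[n]
  print(n,'key',rect(p,.014,.07,(.4275,-.344),.08))
  g=cv2.cvtColor(s['frame'],cv2.COLOR_RGB2GRAY)
  m=((g<60)&(np.hypot(p[...,0]-.4275,p[...,1]+.344)<.115)&(p[...,2]<.012)).astype(np.uint8)
  _,l,st,_=cv2.connectedComponentsWithStats(m);m=np.isin(l,1+np.where(st[1:,4]>30)[0])
  v,u=np.where(m)
  if len(u): print('mat',cv2.minAreaRect(np.array([px(s,a,b,.004)[:2]*1000 for a,b in zip(u,v)]).astype(np.float32)))
  print('meter',rect(p,.097,.165,(.448,.361),.065),rect(p,.135,.165,(.448,.361),.065),'radio',rect(p,.083,.1,(.45,.36),.2))
  print('speaker',rect(p,.135,.17,(.668,.148),.09))
a=cv2.imread('pics/top13.png')[205:295,365:455];b=cv2.imread('pics/scene13.png')[110:320,200:480]
cv2.imwrite('pics/c13.png',np.hstack([cv2.resize(a,(300,300)),cv2.resize(b,(400,300))]))
E
```

```text
top key (array([ 437.3, -341.8]), array([100.4,  60.9]), 5.1, 739, np.float64(27.1))
mat ((427.96673583984375, -344.1026611328125), (148.61715698242188, 148.5189666748047), 5.370000839233398)
meter (array([442.8, 364.6]), array([67.5, 89.1]), 87.3, 1051, np.float64(151.7)) (array([441.4, 364.8]), array([67.1, 65.2]), 87.3, 719, np.float64(154.8)) radio (array([453.2, 361.6]), array([230.1, 273.1]), 86.6, 7311, np.float64(91.8))
speaker (array([669.3, 146. ]), array([110. ,  61.6]), 79.3, 1053, np.float64(151.2))
scene key (array([ 442.4, -337.3]), array([94. , 56.7]), 6.2, 288, np.float64(32.5))
mat ((453.2221374511719, -338.9180908203125), (94.83504486083984, 145.04432678222656), 4.918060779571533)
meter (array([448.9, 363.6]), array([69.1, 79.8]), 87.1, 1074, np.float64(139.9)) (array([440.9, 364. ]), array([69.1, 63.8]), 87.1, 611, np.float64(152.5)) radio (array([453. , 360.8]), array([229.9, 269. ]), 86.5, 5367, np.float64(90.3))
speaker (array([669.3, 145.4]), array([113.6,  61.7]), 79.5, 782, np.float64(150.1))
```

View pics/c13.png

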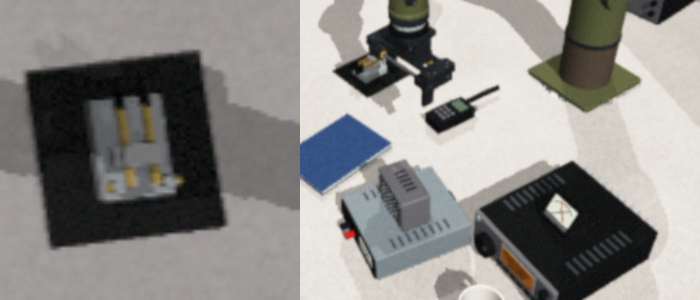

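The crop shows the key centred and square on the mat, the speaker on the supply and the meter on the transceiver. All are within about 3 mm and 1°, and the bystanders look untouched. I'll hand it in.

```bash
python3 -c "
from plant import finish_job;print(finish_job())"
```

```text
the job is handed in; nothing more can be done
None
```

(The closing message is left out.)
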